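Make the angle grinder safe and slacken its left-hand disc nut

ROBOT

A 6-joint arm with a two-finger parallel gripper is mounted at the origin on the work surface. World frame = base frame: x ahead of the robot, y to its left, z up, the work surface at z = 0. Lengths are in m, angles in rad, forces in N, time in s.
With the tool pointing down it reaches from about 0.275 to 0.825 m from the base axis. Payload 5.2 kg.
Tool frame: the origin (TCP) lies on the centre line of the jaws, within the pads' length; the fingertips stand 8 mm ahead of it and the grasp point (between the pads) lies 11 mm behind it; z points along the fingers, y is the line along which they close (so a half turn about z gives the same grasp; the last joint's range is limited). The gripper opens to 93 mm and grips with 3 to 60 N. Pads are 15 mm wide; open, the fingers measure 128 mm over their backs; the gripper's body (75 mm by 188 mm) begins 65 mm behind the grasp point.
Start: joints at [-1.396, 0.259, 1.535, -0, 1.348, -0.203], TCP at [0.203, -0.511, 0.193] pointing down, gripper open.
Joint ranges: [-3.14, 3.14], [-0.91, 2.08], [0.19, 2.58], [-1.22, 4.36], [0.22, 2.71], [-3.12, 3.12]. Speed limits (rad/s): [2.57, 2.57, 3.14, 3.14, 3.14, 3.14].

INTERFACE

Orientations are given as a unit quaternion [w, x, y, z].
In Python, from bench import get_state, viewer, bot, finder gives the robot as it stands.
- The arm moves only by the tool step_arm, never from a script. Its argument "steps" is a list of rows, each a list of 3 entries, a list of its own where there are three numbers: the closure, from 0 (fully open) to 1 (shut), then the shift along the tool's x, y, z in cm, then the turn about the tool's z in degrees. A call has 1 to 12 rows; each row shifts and turns the commanded pose from where the row before left it, along the tool's axes as they then stand; what a row does not reach is not made up. A row lasts 1/8 s, in which the tool goes at most 62.5 mm and 10.7 degrees, less where a joint would pass 70% of its speed; a pose out of reach is approached as far as the arm can. A call with a gripper value outside its range is refused whole. The fingers move at their own pace and stop on an object; "force" is the grip in N (left out, the last holds). Time passes only in rows, so rows that do not move let the fingers close. It gives the time, the measured TCP pose, the force, the opening and the grip force at its end, in the units of the state.
- get_state(): the state, without advancing time (a new reading comes with each control period).
- viewer.read_camera(name): name is "scene" or "top" or "wrist"; returns a dict with "image" (384x512x3 uint8, blue, green, red), "range_z" (384x512 float32, m along the optical axis (not along the pixel's ray), 0 where there is no reading), "fx", "fy", "cx", "cy" (pixels), "camera_from_world" (4x4, takes a point from world to camera coordinates); the wrist camera has in their place "mount" (4x4, takes a point from camera to tool coordinates, whose origin is the TCP and whose axes are the flange's). Camera axes: x right, y up, looking along -z (the intrinsics and any distortion apply to the point x, -y, -z); pixel columns grow to the right and rows downward; lengths in m; the calibration is good to about 2 mm. A picture is of the moment at which its call begins: read the wrist's pose just before it.
- bot.sign_off(): hands the job in; it is judged then, once.
Trained networks look in a picture, given as the dict that the camera call returned (one of the last four; its "shot" number tells which), for a name from the list of things; names that differ only in an ending like _2 or _b are one class to them, and where a whole thing is asked for, a point or a joint stands for the part that bears it (a point fixed in the world has none). Each returns a list of dicts, best first, with "conf" (0 to 1); they miss things now and then, are a little off and sometimes report something else, mostly with a low value. They report only what shows in the picture. A call takes as long as a camera call.
- finder.masks_of(picture, target): "mask" (384x512 bool, what is visible of it) and "pixel" ([column, row] in pixels, amid what is visible of it).
- finder.spot_point(picture, target): "pixel" ([column, row] in pixels: a listed point, or the origin of a listed thing).
The state is a dict: "t": time; "qpos": joint angles; "qvel": joint speeds; "effort": joint torques, N m; "tool_pos": TCP position; "tool_rot": TCP orientation; "wrist_force": force on the tool from outside, world axes, zero at the start; "moment": the same for the moment, N m; "width": opening from 0.0 (shut) to 1.0 (fully open); "grip_force": force on a finger pad.
Only numpy, scipy, OpenCV 4.12 (cv2) and the standard library are available. Lean on these libraries where they do the work, as an engineer would, in place of code of your own. Each camera call takes 0.05 s, during which the arm holds its last target. There are 200 camera calls.

TASK

Make the battery grinder ready for a disc change: first push its flush slide switch back, towards the battery, until it clicks over into the off position, and only then slacken the disc nut. The nut has a left-hand thread, so swing the fitted pin spanner clockwise (seen from above) until its arm is up against the steel stop post, without jamming the nut tight the other way. Leave everything else on the bench where it stands.

Things in the scene. Friction and masses are not known exactly. Their poses are not given: they have to be found in the camera images.
- grinder: Battery angle grinder, disc up, in a fixed cradle. Origin: at table level on the spindle axis; z up, -y towards the tail (battery). Motor housing: flat top 86 mm high, 66 mm wide (x), y = -240 to -70 mm. Battery pack: 74 mm wide, top 88 mm high, y = -307 to -237. Disc: 125 mm dia, top 94 mm high, over a 136 mm dia guard. Cradle base 12 mm thick, x = -75 to 75, y = -350 to 70.
- stop_post (a point): Top of the steel stop post, 16 mm dia, 115 mm high, on a 12 mm thick lug of the cradle at grinder x = 114, y = 44 mm.
- ridge (a point): Middle of the top of the switch's ridge; moves with the switch; axes as grinder. The switch is a black plate 28 mm wide (x), 58 mm long (y), flush (1 mm proud) in the top of the motor housing. The ridge stands 8 mm above the plate (top 95 mm above the table), 28 mm wide across the grinder, 8 mm thick along it.
- switch (a joint): Position of the slide switch in m: 0 = ON (towards the disc, as found), 0.014 = OFF (towards the battery, grinder -y). A sprung detent holds either end: about 5 N to break away, easing to nothing at mid travel (0.007), then it snaps to the other end by itself.
- nut_axis (a point): Point on the axis of the disc's flange nut (vertical, same as the spindle), 112 mm above the table, level with the top of the spanner's arm.
- spanner_end (a point): Top of the pin spanner near its far end, 130 mm out from the nut's axis, mid-width; its x axis points out along the arm. The spanner stays fitted on the nut: a straight steel arm 18 mm wide, 10 mm thick (102 to 112 mm above the table), reaching 140 mm from the axis. Beyond 68 mm from the axis only the 12 mm cradle base or the table lies below it.
- nut (a joint): Angle of nut and spanner in rad; grows clockwise seen from above, which LOOSENS (left-hand thread). 0 = jammed tight (arm 150 degrees counter-clockwise from grinder +x), 2.1 = arm against the stop post (30 degrees). Found at 0.2 to 0.7. Turns stiffly (0.4 N m, so 4 N at 100 mm) and stays where it is left.
- valve_a: engine valve standing on its head beside the grinder: 42 mm head, 112 mm tall; origin under the head
- valve_b: second engine valve like valve_a, standing near the grinder
- spring: steel valve spring standing upright, 32 mm dia, 60 mm tall; origin at its underside
- tin_a: yellow closed tin, 72 mm dia, 85 mm tall; origin at its underside
- tin_b: yellow closed tin like tin_a
- piston: bare aluminium piston, 80 mm dia, 68 mm tall; origin at its underside
- spare_disc: spare grinding disc lying flat, 125 mm dia, 6 mm thick; origin at its underside
- hammer: hammer lying on the bench, 260 mm long with its head at the +x end; origin at mid length

How it is judged:
By the outcome, as a careful person would: the job done as asked, in the order asked, and still so for the second after the job is handed in, with the robot touching nothing.
It also fails if it takes over 56 s, if anything falls off the work surface, if the arm or the gripper's body presses on something with over 40 N, if the wrist force passes 120 N, or if a joint passes its speed limit or range.

## Working session

There is one attempt and no reset: what is moved stays moved. The work goes in short steps, Python scripts to look and compute and a tool call to move; the robot and the scene stay as the last step left them, time stands still between calls to the robot, and variables do not carry over. Pictures are saved under pics/ and viewed, at most 10 in all, crops included, and the job is handed in when it is done.

Besides the shell and the picture viewer there is one more tool, called as name(argument=value, ...), one argument or row to a line, values as JSON. step_arm: Moves the arm, as the interface text tells. Its arguments: {"type":"object","properties":{"steps":{"type":"array","items":{"type":"array"}},"force":{"type":"number"}},"required":["steps"]}

```bash
mkdir -p pics; cat > h.py <<'E'
import numpy as np, cv2
from bench import get_state, viewer, bot, finder
def world(p,px,r=2):
    u,v=[int(round(a)) for a in px]
    w=p["range_z"][v-r:v+r+1,u-r:u+r+1]; w=w[w>0]; d=np.median(w)
    return at(p,px,d)
def at(p,px,d):
    c=np.array([(px[0]-p["cx"])/p["fx"]*d,-(px[1]-p["cy"])/p["fy"]*d,-d,1])
    return (np.linalg.inv(p["camera_from_world"])@c)[:3]
def onz(p,px,z):
    a=at(p,px,.1);b=at(p,px,1.); return a+(b-a)*(z-a[2])/(b[2]-a[2])
E
python3 - <<'E'
from h import *
print(get_state())
for n in("top","scene"):
    p=viewer.read_camera(n); cv2.imwrite(f"pics/{n}1.png",p["image"]); print(n,[k for k in p if k not in("image","range_z")])
    for t,z in(("ridge",.095),("nut_axis",.112),("spanner_end",.112),("stop_post",.115),("grinder",0)):
        for d in finder.spot_point(p,t)[:2]:
            print(t,round(d["conf"],2),d["pixel"],onz(p,d["pixel"],z).round(4),world(p,d["pixel"]).round(4))
E
```

```text
{'t': 0.0, 'qpos': array([-1.39576735e+00,  2.59322439e-01,  1.53608636e+00, -4.09849621e-05,
        1.34800921e+00, -2.02791493e-01]), 'qvel': array([ 0.00166723,  0.00152436,  0.00116636, -0.00122944, -0.00108741,
        0.00111011]), 'effort': array([ 1.32068311e-03, -4.37298310e+01, -2.83996868e+01,  7.18144211e-02,
        4.14372585e-02, -1.50393321e-04]), 'tool_pos': array([ 0.20279642, -0.51059718,  0.19192751]), 'tool_rot': array([-9.12869115e-04,  9.82208200e-01,  1.87793018e-01, -7.31121907e-06]), 'wrist_force': array([-0.19560978, -0.55349735,  0.82297794]), 'moment': array([ 0.01905433, -0.0054095 ,  0.03675615]), 'grip_force': 0.0, 'width': 1.0045719741968138}
top ['fx', 'fy', 'cx', 'cy', 'camera_from_world', 'shot']
ridge 0.51 [264.9, 195.9] [ 0.5667 -0.033   0.095 ] [ 0.5669 -0.0332  0.091 ]
nut_axis 0.83 [229.0, 201.2] [0.5498 0.1008 0.112 ] [0.5497 0.1007 0.1131]
spanner_end 0.68 [204.3, 227.8] [0.4548 0.1936 0.112 ] [0.4548 0.1938 0.1109]
stop_post 0.58 [211.7, 172.9] [0.6562 0.162  0.115 ] [0.6565 0.1622 0.1125]
stop_post 0.54 [105.5, 236.9] [0.4323 0.5537 0.115 ] [0.4277 0.5998 0.0022]
grinder 0.62 [232.3, 204.6] [0.5414 0.0941 0.    ] [0.5369 0.0889 0.1127]
scene ['fx', 'fy', 'cx', 'cy', 'camera_from_world', 'shot']
ridge 0.43 [249.5, 182.5] [ 0.5712 -0.0193  0.095 ] [ 0.5669 -0.0251  0.0886]
ridge 0.42 [188.4, 130.5] [ 0.5687 -0.4253  0.095 ] [ 0.5263 -0.5131  0.0329]
nut_axis 0.84 [278.9, 194.5] [0.5451 0.1012 0.112 ] [0.5452 0.1014 0.1122]
spanner_end 0.66 [317.2, 196.6] [0.4566 0.1853 0.112 ] [0.458  0.1864 0.1136]
stop_post 0.95 [260.1, 220.1] [0.6637 0.1518 0.115 ] [0.6045 0.0791 0.0128]
grinder 0.69 [278.4, 218.1] [0.5425 0.1022 0.    ] [0.569  0.13   0.0413]
grinder 0.55 [267.4, 186.3] [ 0.4676 -0.0462 -0.    ] [0.5286 0.0247 0.0843]
```

```bash
python3 - <<'E'
import cv2
a=cv2.imread("pics/top1.png")[130:280,160:360]; cv2.imwrite("pics/topc.png",cv2.resize(a,None,fx=4,fy=4,interpolation=2))
E
```

```text
(no output)
```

View pics/topc.png

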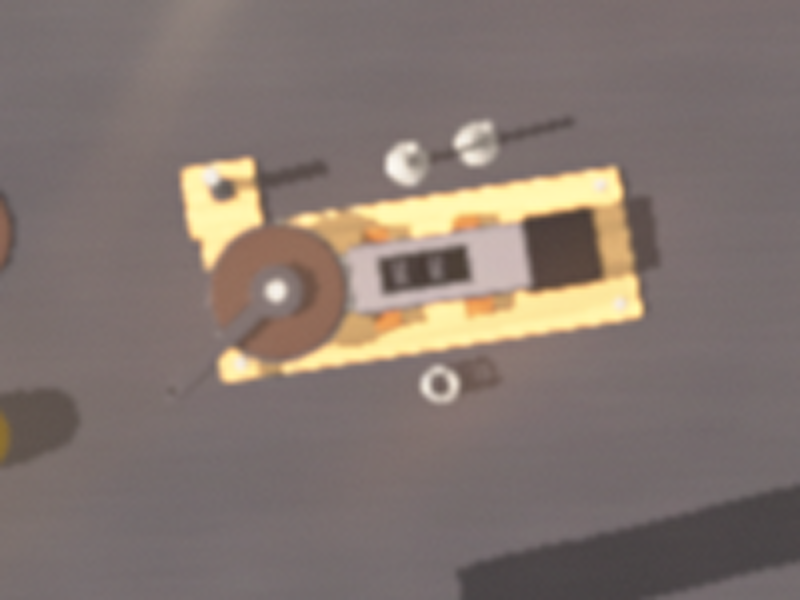

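View pics/scene1.png

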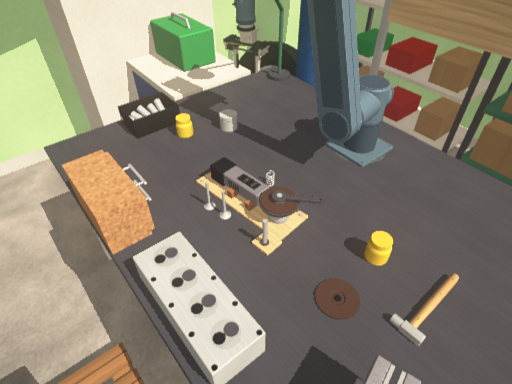

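The picture shows the disc nut at crop (275,290), the spanner arm running down-left to (175,390), the post at (220,183) and the switch at about (420,270). The grinder's yaw is about 8°. In the scene view the tail points away from the post, and two valves and the spring flank the housing. I'll go above the switch for a closer look.

step_arm(
  steps=[
    [0,[4.27,-2.62,-0.5],0],
    [0,[4.27,-2.62,-0.5],0],
    [0,[4.27,-2.62,-0.5],0],
    [0,[4.27,-2.62,-0.5],0],
    [0.5,[4.27,-2.62,-0.5],0],
    [1,[4.27,-2.62,-0.5],0],
    [1,[4.27,-2.62,-0.5],0],
    [1,[4.27,-2.62,-0.5],0],
    [1,[4.27,-2.62,-0.5],0],
    [1,[4.27,-2.62,-0.5],0],
    [1,[4.27,-2.62,-0.5],0],
    [1,[4.27,-2.62,-0.5],0],
  ],
  force=20,
)

```text
t: 2.1
tool_pos: [0.5641, -0.0285, 0.2531]
tool_rot: [0.0, 0.982, 0.188, 0.0]
wrist_force: [1.4, 0.2, -0.1]
width: 0.19
grip_force: 0.0
```

step_arm(
  steps=[
    [1,[0,0,0],-9.5],
    [1,[0,0,0],-9.5],
    [1,[0,0,0],-9.5],
    [1,[0,0,0],-9.5],
    [1,[0,0,0],-9.5],
    [1,[0,0,0],-9.5],
    [1,[0,0,0],-9.5],
    [1,[0,0,0],-9.5],
    [1,[0,0,0],0],
    [1,[0,0,0],0],
  ],
)

```text
t: 3.35
tool_pos: [0.5632, -0.03, 0.2527]
tool_rot: [-0.0, 0.66, 0.752, -0.0]
wrist_force: [-0.7, 0.3, 0.2]
width: 0.005
grip_force: 0.0
```

```bash
cat >> h.py <<'E'
def wrist():
    from scipy.spatial.transform import Rotation as R
    s=get_state(); p=viewer.read_camera("wrist"); q=s["tool_rot"]
    T=np.eye(4); T[:3,:3]=R.from_quat([q[1],q[2],q[3],q[0]]).as_matrix(); T[:3,3]=s["tool_pos"]
    p2=dict(p); p2["camera_from_world"]=np.linalg.inv(T@p["mount"]); p2["_raw"]=p
    return s,p2
def pose(s):
    q=s["tool_rot"]; return s["t"],s["tool_pos"].round(4),"yaw",round(float(np.degrees(2*np.arctan2(q[2],q[1]))),1),"F",s["wrist_force"].round(1),"w",round(float(s["width"]),2)
E
python3 - <<'E'
from h import *
s,p=wrist(); print(pose(s)); print(p["mount"].round(3))
cv2.imwrite("pics/w1.png",p["image"])
for t,z in(("ridge",.095),("nut_axis",.112),("spanner_end",.112),("stop_post",.115)):
    for d in finder.spot_point(p["_raw"],t)[:2]:
        print(t,round(d["conf"],2),d["pixel"],onz(p,d["pixel"],z).round(4),world(p,d["pixel"]).round(4))
E
```

```text
(3.35, array([ 0.5632, -0.03  ,  0.2527]), 'yaw', 97.5, 'F', array([-0.7,  0.3,  0.2]), 'w', 0.01)
[[ 0.     0.965  0.262  0.072]
 [ 1.    -0.    -0.     0.   ]
 [-0.     0.262 -0.965 -0.192]
 [ 0.     0.     0.     1.   ]]
ridge 0.61 [256.8, 179.4] [ 0.5647 -0.032   0.095 ] [ 0.5647 -0.0319  0.0954]
ridge 0.53 [336.4, 220.2] [ 0.6661 -0.0691  0.095 ] [ 0.6908 -0.0936  0.0178]
nut_axis 0.64 [255.9, 46.7] [0.5458 0.1042 0.112 ] [0.5458 0.104  0.1131]
stop_post 0.58 [335.3, 222.4] [ 0.6589 -0.0656  0.115 ] [ 0.6891 -0.0964  0.0204]
```

View pics/w1.png

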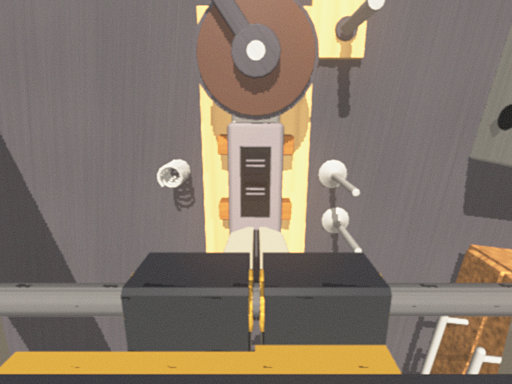

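The wrist view shows the switch plate in the housing at columns 241–271, rows 147–217. The ridge is near (257,179), about 95 mm high. The nut is at (256,48), and the post at the upper right at (375,5). I'll check the ridge's profile while lowering in front of it.

```bash
python3 - <<'E'
from h import *
s,p=wrist()
for v in range(140,226,4): print(v,world(p,(256,v),0).round(3),end=";")
E
```

```text
140 [0.558 0.012 0.087];144 [0.559 0.007 0.087];148 [0.559 0.003 0.086];152 [ 0.56  -0.002  0.086];156 [ 0.56  -0.007  0.086];160 [ 0.561 -0.011  0.087];164 [ 0.562 -0.016  0.087];168 [ 0.562 -0.02   0.087];172 [ 0.563 -0.025  0.088];176 [ 0.563 -0.028  0.097];180 [ 0.564 -0.033  0.095];184 [ 0.565 -0.039  0.086];188 [ 0.565 -0.044  0.088];192 [ 0.566 -0.049  0.086];196 [ 0.567 -0.054  0.089];200 [ 0.567 -0.059  0.086];204 [ 0.568 -0.064  0.085];208 [ 0.569 -0.069  0.087];212 [ 0.569 -0.074  0.087];216 [ 0.57  -0.079  0.086];220 [ 0.571 -0.084  0.087];224 [ 0.572 -0.09   0.086];
```

step_arm(
  steps=[
    [1,[1.0,0,2],0],
    [1,[0.9,0,4],0],
    [1,[0,0,4],0],
    [1,[0,0,3],0],
    [1,[0,0,0],0],
  ],
)

```text
t: 4.28
tool_pos: [0.5587, -0.0107, 0.1205]
tool_rot: [-0.002, 0.659, 0.753, -0.001]
wrist_force: [-0.9, 1.1, 1.5]
width: 0.007
grip_force: 0.0
```

step_arm(
  steps=[
    [1,[0,0.3,1.2],0],
    [1,[0,0,1.0],0],
    [1,[0,0,0],0],
  ],
)

```text
t: 4.65
tool_pos: [0.5634, -0.0107, 0.1004]
tool_rot: [-0.0, 0.658, 0.753, -0.0]
wrist_force: [0.4, -0.4, 0.5]
width: 0.002
grip_force: 0.0
```

step_arm(
  steps=[
    [1,[-0.5,0,0],0],
    [1,[-0.4,0,0],0],
    [1,[-0.4,0,0],0],
    [1,[-0.3,0,0],0],
    [1,[-0.3,0,0],0],
    [1,[-0.3,0,0],0],
    [1,[0,0,0],0],
  ],
)

```text
t: 5.52
tool_pos: [0.5666, -0.0328, 0.1007]
tool_rot: [0.0, 0.658, 0.753, 0.0]
wrist_force: [0.6, 0.1, -0.2]
width: 0.001
grip_force: 0.0
```

step_arm(
  steps=[
    [1,[0.8,0,0],0],
    [1,[0,0,-4],0],
    [1,[0,0,-5],0],
    [1,[0,0,-5],0],
    [1,[0,0,0],0],
  ],
)

```text
t: 6.15
tool_pos: [0.5679, -0.0244, 0.2456]
tool_rot: [0.004, 0.658, 0.753, 0.002]
wrist_force: [-0.1, -0.4, 0.4]
width: 0.005
grip_force: 0.0
```

```bash
python3 - <<'E'
from h import *
s,p=wrist(); print(pose(s))
for v in range(160,226,3): print(v,world(p,(256,v),0).round(3),end=";")
for t,z in(("ridge",.095),("nut_axis",.112),("spanner_end",.112),("stop_post",.115)):
    for d in finder.spot_point(p["_raw"],t)[:1]:
        print(t,round(d["conf"],2),d["pixel"],onz(p,d["pixel"],z).round(4),world(p,d["pixel"]).round(4))
E
```

```text
(6.15, array([ 0.5679, -0.0244,  0.2456]), 'yaw', 97.7, 'F', array([-0.1, -0.4,  0.4]), 'w', 0.0)
160 [ 0.567 -0.005  0.086];163 [ 0.567 -0.008  0.087];166 [ 0.568 -0.011  0.088];169 [ 0.568 -0.015  0.087];172 [ 0.569 -0.018  0.087];175 [ 0.569 -0.022  0.087];178 [ 0.57  -0.026  0.086];181 [ 0.57  -0.027  0.097];184 [ 0.57  -0.031  0.094];187 [ 0.571 -0.036  0.087];190 [ 0.572 -0.039  0.088];193 [ 0.572 -0.043  0.087];196 [ 0.573 -0.047  0.087];199 [ 0.573 -0.05   0.087];202 [ 0.574 -0.054  0.087];205 [ 0.574 -0.058  0.086];208 [ 0.575 -0.061  0.087];211 [ 0.575 -0.066  0.086];214 [ 0.576 -0.069  0.088];217 [ 0.576 -0.073  0.087];220 [ 0.577 -0.077  0.086];223 [ 0.577 -0.081  0.086];ridge 0.88 [252.4, 184.9] [ 0.5665 -0.0322  0.095 ] [ 0.5665 -0.0322  0.0953]
nut_axis 0.66 [249.0, 51.7] [0.5453 0.1027 0.112 ] [0.5454 0.1025 0.1131]
stop_post 0.91 [375.1, 5.0] [0.6564 0.1576 0.115 ] [0.6565 0.1577 0.1147]
```

The ridge hasn't moved: the tip ran about 2 mm too high and passed over it. I'll retry lower.

step_arm(
  steps=[
    [1,[1.4,-0.4,3],0],
    [1,[0,0,5],0],
    [1,[0,0,5],0],
    [1,[0,0,1.4],0],
    [1,[0,0,0],0],
    [1,[0,0,0],0],
  ],
)

```text
t: 7.15
tool_pos: [0.5612, -0.0116, 0.0986]
tool_rot: [0.001, 0.658, 0.753, 0.001]
wrist_force: [0.0, 0.2, -0.5]
width: 0.005
grip_force: 0.0
```

step_arm(
  steps=[
    [1,[0,0.1,0.2],0],
    [1,[0,0,0.1],0],
    [1,[0,0,0],0],
  ],
)

```text
t: 7.52
tool_pos: [0.5608, -0.0112, 0.0941]
tool_rot: [0.0, 0.658, 0.753, 0.0]
wrist_force: [1.0, 0.8, -0.1]
width: 0.006
grip_force: 0.0
```

step_arm(
  steps=[
    [1,[-0.4,0,0],0],
    [1,[-0.4,0,0],0],
    [1,[-0.3,0,0],0],
    [1,[-0.2,0,0],0],
    [1,[0,0,0],0],
  ],
)

```text
t: 8.15
tool_pos: [0.5624, -0.0242, 0.0937]
tool_rot: [-0.0, 0.659, 0.753, -0.0]
wrist_force: [0.5, -0.8, 1.3]
width: 0.004
grip_force: 0.0
```

step_arm(
  steps=[
    [1,[-0.2,0,0],0],
    [1,[-0.2,0,0],0],
    [1,[-0.2,0,0],0],
    [1,[0,0,0],0],
  ],
)

```text
t: 8.65
tool_pos: [0.5632, -0.0301, 0.0938]
tool_rot: [0.0, 0.658, 0.753, 0.0]
wrist_force: [-0.7, -0.6, -0.7]
width: 0.005
grip_force: 0.0
```

step_arm(
  steps=[
    [1,[-0.2,0,0],0],
    [1,[-0.1,0,0],0],
    [1,[0,0,0],0],
  ],
)

```text
t: 9.02
tool_pos: [0.5636, -0.033, 0.0938]
tool_rot: [0.0, 0.658, 0.753, 0.0]
wrist_force: [-0.3, 0.4, -0.7]
width: 0.004
grip_force: 0.0
```

step_arm(
  steps=[
    [1,[0.5,0,0],0],
    [1,[0.5,0,0],0],
    [1,[0,0,-4],0],
    [1,[0,0,-6],0],
    [1,[0,0,-5],0],
    [1,[0,0,0],0],
    [1,[0,0,0],0],
  ],
)

```text
t: 9.9
tool_pos: [0.5617, -0.0226, 0.2431]
tool_rot: [-0.0, 0.658, 0.753, -0.0]
wrist_force: [-0.0, -0.5, -0.7]
width: 0.001
grip_force: 0.0
```

```bash
python3 - <<'E'
from h import *
s,p=wrist(); print(pose(s)); cv2.imwrite("pics/w2.png",p["image"])
for t,z in(("ridge",.095),("nut_axis",.112),("spanner_end",.112),("stop_post",.115)):
    for d in finder.spot_point(p["_raw"],t)[:1]:
        print(t,round(d["conf"],2),d["pixel"],onz(p,d["pixel"],z).round(4),world(p,d["pixel"]).round(4))
for v in range(170,226,2): 
    w=world(p,(255,v),0)
    if w[2]>.09: print(v,w.round(3),end=";")
E
```

```text
(9.9, array([ 0.5617, -0.0226,  0.2431]), 'yaw', 97.7, 'F', array([-0. , -0.5, -0.7]), 'w', 0.0)
ridge 0.94 [254.0, 187.5] [ 0.561  -0.0322  0.095 ] [ 0.561  -0.0322  0.0951]
nut_axis 0.86 [258.4, 55.2] [0.5474 0.1026 0.112 ] [0.5474 0.1024 0.1136]
stop_post 0.96 [382.9, 4.5] [0.6551 0.16   0.115 ] [0.6552 0.1601 0.1149]
184 [ 0.562 -0.028  0.095];186 [ 0.562 -0.031  0.094];188 [ 0.562 -0.033  0.094];
```

```bash
python3 - <<'E'
import cv2
a=cv2.imread("pics/w2.png")[130:330,130:390]; cv2.imwrite("pics/w2c.png",cv2.resize(a,None,fx=3,fy=3,interpolation=2))
from h import *
s,p=wrist(); print(p["fx"],p["cx"],p["cy"])
# tool coordinates of finger pixels
for px in [(255,v) for v in range(210,330,8)]:
    d=p["range_z"][px[1],px[0]]; c=np.array([(px[0]-p["cx"])/p["fx"]*d,-(px[1]-p["cy"])/p["fy"]*d,-d,1]); print(px,(p["mount"]@c)[:3].round(3))
E
```

```text
307.98546655271093 255.860179077867 196.40638265327019
(255, 210) [-0.039 -0.001  0.156]
(255, 218) [-0.049 -0.001  0.155]
(255, 226) [-0.058 -0.001  0.155]
(255, 234) [ 0.007 -0.    -0.032]
(255, 242) [ 0.007 -0.    -0.043]
(255, 250) [ 0.008 -0.    -0.053]
(255, 258) [ 0.006 -0.    -0.06 ]
(255, 266) [ 0.003 -0.    -0.06 ]
(255, 274) [-0.001 -0.    -0.062]
(255, 282) [-0.005 -0.    -0.061]
(255, 290) [ 0.031 -0.    -0.126]
(255, 298) [ 0.029 -0.    -0.127]
(255, 306) [ 0.027 -0.    -0.127]
(255, 314) [ 0.026 -0.    -0.128]
(255, 322) [-0.258 -0.001  0.241]
```

View pics/w2c.png

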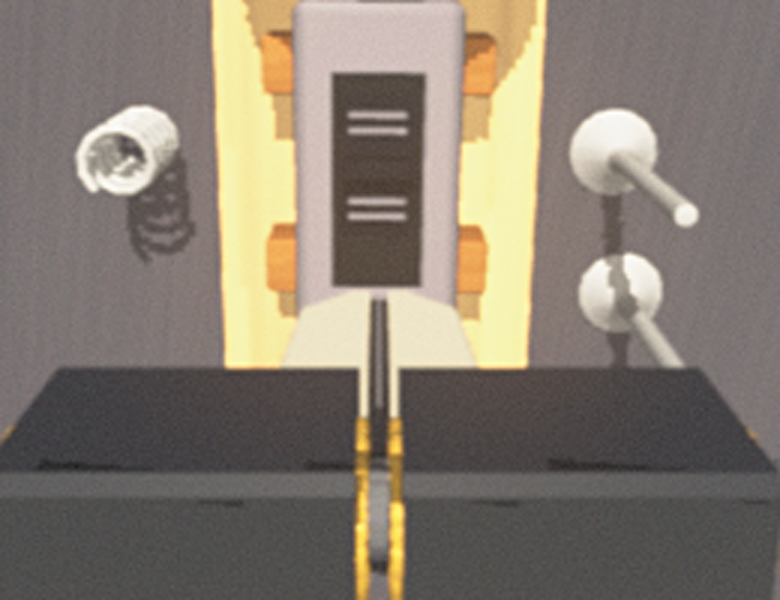

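```bash
cat > f.py <<'E'
from h import *
s,p=wrist(); v,u=np.mgrid[0:384,0:512]; d=p["range_z"]
c=np.stack([(u-p["cx"])/p["fx"]*d,-(v-p["cy"])/p["fy"]*d,-d,np.ones_like(d)],-1)@p["mount"].T
m=(d>0)&(c[...,2]<.06)
print(pose(s))
for r in range(200,290,5):
    k=m[r]; 
    if k.any(): q=c[r][k]; print(r,u[r][k].min(),u[r][k].max(),"y",q[:,1].min().round(3),q[:,1].max().round(3),"z",q[:,2].max().round(3),"x",np.median(q[:,0]).round(3))
E
python3 f.py
```

```text
(10.2, array([ 0.5617, -0.0229,  0.2425]), 'yaw', 97.6, 'F', array([-0.2, -0. ,  0.1]), 'w', 0.01)
230 238 273 y -0.01 0.01 z -0.026 x 0.009
235 229 282 y -0.014 0.014 z -0.034 x 0.009
240 227 284 y -0.015 0.015 z -0.041 x 0.009
245 225 286 y -0.015 0.015 z -0.047 x 0.009
250 223 288 y -0.016 0.016 z -0.052 x 0.009
255 147 364 y -0.029 0.029 z -0.058 x 0.036
260 143 368 y -0.029 0.029 z -0.06 x 0.036
265 139 372 y -0.029 0.029 z -0.06 x 0.036
270 135 376 y -0.029 0.029 z -0.061 x 0.036
275 131 380 y -0.029 0.029 z -0.061 x 0.036
280 128 383 y -0.029 0.028 z -0.062 x 0.036
285 0 511 y -0.063 0.064 z -0.122 x 0.033
```

The closed fingertips show up about 23 mm behind the TCP in the wrist view, so the tool has been passing above the ridge. I'll go lower in stages and watch the force.

step_arm(
  steps=[
    [1,[1.3,0.2,3],0],
    [1,[0,0,5],0],
    [1,[0,0,5],0],
    [1,[0,0,2.5],0],
    [1,[0,0,0],0],
    [1,[0,0,0],0],
  ],
)

```text
t: 11.0
tool_pos: [0.5634, -0.0101, 0.0898]
tool_rot: [0.001, 0.658, 0.753, 0.0]
wrist_force: [0.1, -0.3, 0.4]
width: 0.006
grip_force: 0.0
```

step_arm(
  steps=[
    [1,[0,0,0.5],0],
    [1,[0,0,0.3],0],
    [1,[0,0,0],0],
  ],
)

```text
t: 11.38
tool_pos: [0.5625, -0.0099, 0.0809]
tool_rot: [0.0, 0.658, 0.753, 0.0]
wrist_force: [0.7, -0.6, 1.0]
width: 0.007
grip_force: 0.0
```

```bash
python3 - <<'E'
from h import *
s,p=wrist(); print(pose(s)); cv2.imwrite("pics/w3.png",cv2.resize(p["image"][80:280,130:390],None,fx=3,fy=3))
E
```

```text
(11.375, array([ 0.5625, -0.0099,  0.0809]), 'yaw', 97.6, 'F', array([ 0.7, -0.6,  1. ]), 'w', 0.01)
```

View pics/w3.png

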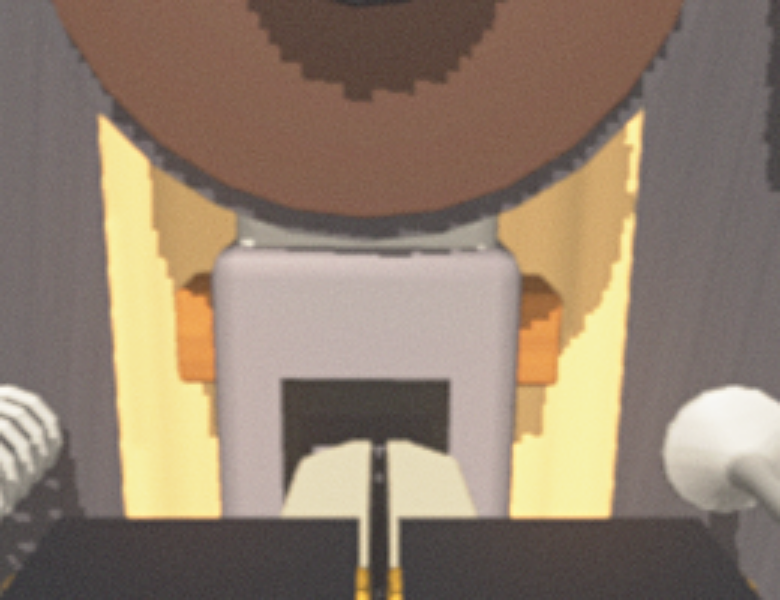

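The picture shows the fingertips at crop (380,440) hovering over the front part of the switch plate, with no contact yet. Continuing down.

step_arm(
  steps=[
    [1,[0,0,0.5],0],
    [1,[0,0,0.4],0],
    [1,[0,0,0],0],
  ],
)

```text
t: 11.8
tool_pos: [0.5621, -0.0098, 0.0712]
tool_rot: [-0.001, 0.658, 0.753, -0.0]
wrist_force: [0.5, -0.0, -0.2]
width: 0.006
grip_force: 0.0
```

step_arm(
  steps=[
    [1,[0,0,0.2],0],
    [1,[0,0,0.2],0],
    [1,[0,0,0],0],
  ],
)

```text
t: 12.18
tool_pos: [0.5624, -0.0099, 0.0676]
tool_rot: [-0.0, 0.658, 0.753, -0.0]
wrist_force: [-0.6, -0.6, -0.5]
width: 0.004
grip_force: 0.0
```

step_arm(
  steps=[
    [1,[-0.4,0,0],0],
    [1,[-0.4,0,0],0],
    [1,[-0.3,0,0],0],
    [1,[-0.2,0,0],0],
    [1,[0,0,0],0],
  ],
)

```text
t: 12.8
tool_pos: [0.5643, -0.0232, 0.0678]
tool_rot: [0.0, 0.658, 0.753, -0.0]
wrist_force: [-0.3, 1.5, 0.3]
width: 0.007
grip_force: 0.6
```

step_arm(
  steps=[
    [1,[-0.2,0,0],0],
    [1,[-0.2,0,0],0],
    [1,[-0.2,0,0],0],
    [1,[-0.2,0,0],0],
    [1,[0,0,0],0],
  ],
)

```text
t: 13.42
tool_pos: [0.5653, -0.0309, 0.0677]
tool_rot: [-0.0, 0.658, 0.753, -0.0]
wrist_force: [0.7, 0.4, 0.4]
width: 0.003
grip_force: 0.0
```

step_arm(
  steps=[
    [1,[0.5,0,0],0],
    [1,[0.5,0,0],0],
    [1,[0,0,-6],0],
    [1,[0,0,-6],0],
    [1,[0,0,-6],0],
    [1,[0,0,0],0],
    [1,[0,0,0],0],
  ],
)

```text
t: 14.3
tool_pos: [0.5635, -0.0203, 0.2472]
tool_rot: [-0.0, 0.658, 0.753, -0.0]
wrist_force: [0.6, -0.1, -0.9]
width: 0.004
grip_force: 0.0
```

```bash
python3 - <<'E'
from h import *
s,p=wrist(); print(pose(s))
for t,z in(("ridge",.095),("nut_axis",.112),("spanner_end",.112),("stop_post",.115)):
    for d in finder.spot_point(p["_raw"],t)[:1]:
        print(t,round(d["conf"],2),d["pixel"],onz(p,d["pixel"],z).round(4))
for v in range(160,226,2): 
    w=world(p,(255,v),0)
    if .091<w[2]<.1: print(v,w.round(3),end=";")
E
```

```text
(14.3, array([ 0.5635, -0.0203,  0.2472]), 'yaw', 97.7, 'F', array([ 0.6, -0.1, -0.9]), 'w', 0.0)
ridge 0.83 [255.3, 201.5] [ 0.5666 -0.0474  0.095 ]
nut_axis 0.81 [257.7, 61.0] [0.5492 0.1002 0.112 ]
stop_post 0.84 [378.4, 11.0] [0.6554 0.1579 0.115 ]
196 [ 0.565 -0.041  0.095];198 [ 0.566 -0.043  0.095];200 [ 0.566 -0.045  0.095];202 [ 0.566 -0.048  0.095];
```

The ridge is now at y≈-0.046, 14 mm back, so the switch is off. Next I'll go to the counter-clockwise side of the spanner arm.

step_arm(
  steps=[
    [1,[4.64,-2.24,0],0],
    [1,[4.64,-2.24,0],0],
    [1,[4.64,-2.24,0],0],
    [1,[4.64,-2.24,0],0],
    [1,[0,0,0],8.6],
    [1,[0,0,0],8.6],
    [1,[0,0,0],8.6],
    [1,[0,0,0],8.6],
    [1,[0,0,0],8.6],
    [1,[0,0,0],8.6],
    [1,[0,0,0],0],
    [1,[0,0,0],0],
  ],
)

```text
t: 16.05
tool_pos: [0.4503, 0.1512, 0.2473]
tool_rot: [-0.0, 0.92, 0.392, -0.0]
wrist_force: [-0.4, 0.5, -0.4]
width: 0.005
grip_force: 0.0
```

```bash
python3 - <<'E'
from h import *
s,p=wrist(); print(pose(s)); cv2.imwrite("pics/w4.png",p["image"])
for t,z in(("nut_axis",.112),("spanner_end",.112)):
    for d in finder.spot_point(p["_raw"],t)[:1]:
        print(t,round(d["conf"],2),d["pixel"],onz(p,d["pixel"],z).round(4),world(p,d["pixel"]).round(4))
E
```

```text
(16.05, array([0.4503, 0.1512, 0.2473]), 'yaw', 46.2, 'F', array([-0.4,  0.5, -0.4]), 'w', 0.0)
nut_axis 0.66 [355.0, 154.4] [0.5472 0.0997 0.112 ] [0.5469 0.1003 0.1138]
spanner_end 0.73 [96.0, 41.1] [0.4353 0.3586 0.112 ] [0.4255 0.382  0.0628]
```

View pics/w4.png

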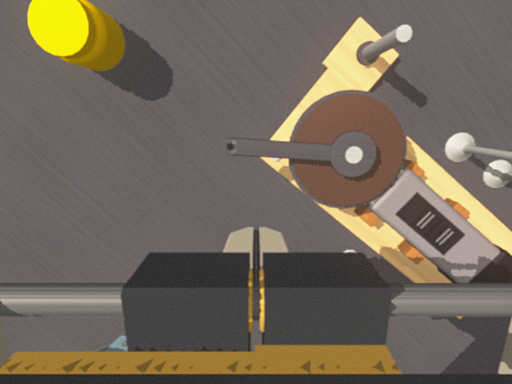

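The picture shows the arm lying horizontally from the nut at (355,154) to its end at (230,147), with the fingertips at (255,228) on the counter-clockwise side in free space. (The finder's spanner_end is wrong here, so I'm using this reading and the first one.) Lowering beside the arm.

step_arm(
  steps=[
    [1,[0,0,5],0],
    [1,[0,0,5],0],
    [1,[0,0,5],0],
    [1,[0,0,2.3],0],
    [1,[0,0,0],0],
    [1,[0,0,0],0],
  ],
)

```text
t: 16.95
tool_pos: [0.4515, 0.1513, 0.0758]
tool_rot: [0.0, 0.92, 0.391, 0.001]
wrist_force: [-0.3, 0.1, 0.1]
width: 0.006
grip_force: 0.0
```

step_arm(
  steps=[
    [1,[0.5,0,0],0],
    [1,[0.5,0,0],0],
    [1,[0.5,0,0],0],
    [1,[0.5,0,0],0],
    [1,[0,0,0],0],
  ],
)

```text
t: 17.58
tool_pos: [0.4643, 0.1657, 0.0747]
tool_rot: [0.0, 0.92, 0.391, -0.0]
wrist_force: [-1.4, -1.8, 0.6]
width: 0.008
grip_force: 0.8
```

Contact is beginning. Now the sweep.

step_arm(
  steps=[
    [1,[1.1,-0.12,0],6],
    [1,[1.1,-0.12,0],6],
    [1,[1.1,-0.12,0],6],
    [1,[1.1,-0.12,0],6],
    [1,[1.1,-0.12,0],6],
    [1,[0,0,0],0],
  ],
)

```text
t: 18.32
tool_pos: [0.506, 0.2011, 0.0742]
tool_rot: [-0.0, 0.99, 0.14, -0.0]
wrist_force: [-0.6, -0.2, 0.4]
width: 0.008
grip_force: 0.3
```

```bash
cat > g.py <<'E'
from h import *
s=get_state(); print(pose(s)); q=s["tool_rot"]; a=2*np.arctan2(q[2],q[1]); d=np.array([.5475,.1010])-s["tool_pos"][:2]
print("nut in tool", d@[np.cos(a),np.sin(a)], d@[np.sin(a),-np.cos(a)])
E
python3 g.py
```

```text
(18.325, array([0.506 , 0.2011, 0.0742]), 'yaw', 16.1, 'F', array([-0.6, -0.2,  0.4]), 'w', 0.01)
nut in tool 0.01215211559327158 0.10765234144098394
```

step_arm(
  steps=[
    [1,[1.12,-0.07,0],6],
    [1,[1.12,-0.07,0],6],
    [1,[1.12,-0.07,0],6],
    [1,[1.12,-0.07,0],6],
    [1,[1.12,-0.07,0],6],
    [1,[1.12,-0.07,0],6],
    [1,[1.12,-0.07,0],6],
    [1,[1.12,-0.07,0],6],
    [1,[0,0,0],0],
  ],
)

```text
t: 19.45
tool_pos: [0.5929, 0.1989, 0.0742]
tool_rot: [-0.0, 0.962, -0.274, -0.001]
wrist_force: [-1.0, 0.5, 0.6]
width: 0.003
grip_force: 0.5
```

```bash
python3 g.py; python3 - <<'E'
from h import *
p=viewer.read_camera("top")
for t in("nut_axis","spanner_end","stop_post"):
    for d in finder.spot_point(p,t)[:1]: print(t,round(d["conf"],2),d["pixel"],onz(p,d["pixel"],.112).round(4))
s,p=wrist(); cv2.imwrite("pics/w5.png",p["image"])
E
```

```text
(19.45, array([0.5929, 0.1989, 0.0742]), 'yaw', -31.8, 'F', array([-1. ,  0.5,  0.6]), 'w', 0.0)
nut in tool 0.013038217566891788 0.1070982700317956
nut_axis 0.59 [228.9, 201.2] [0.5498 0.1011 0.112 ]
stop_post 0.74 [212.5, 169.7] [0.6685 0.1591 0.112 ]
```

View pics/w5.png

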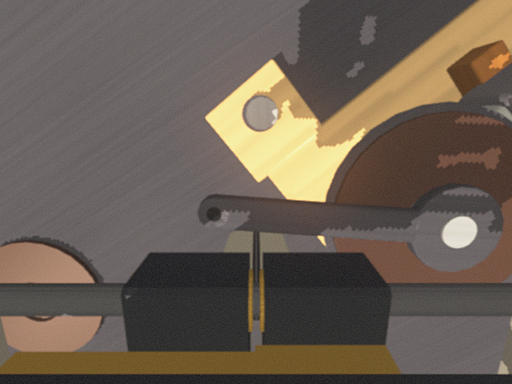

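The arm is being pushed ahead of the fingers at (255,225), and the post at (262,112) is still ahead. Finishing more slowly.

step_arm(
  steps=[
    [1,[1.12,-0.07,0],6],
    [1,[0.56,-0.03,0],3],
    [1,[0.56,-0.03,0],3],
    [1,[0.37,-0.02,0],2],
    [1,[0,0,0],0],
  ],
)

```text
t: 20.32
tool_pos: [0.6152, 0.1851, 0.0749]
tool_rot: [-0.0, 0.921, -0.39, 0.0]
wrist_force: [-1.3, 2.8, 1.0]
width: 0.008
grip_force: 1.9
```

```bash
python3 g.py
```

```text
(20.325, array([0.6152, 0.1851, 0.0749]), 'yaw', -45.9, 'F', array([-1.3,  2.8,  1. ]), 'w', 0.01)
nut in tool 0.01330994479143151 0.10709542644394918
```

step_arm(
  steps=[
    [1,[0.25,0,0],1],
    [1,[0.25,0,0],1],
    [1,[0,0,0],0],
  ],
)

```text
t: 20.7
tool_pos: [0.619, 0.1814, 0.075]
tool_rot: [-0.001, 0.914, -0.406, 0.0]
wrist_force: [-1.5, 4.9, 0.7]
width: 0.006
grip_force: 1.9
```

step_arm(
  steps=[
    [1,[0.2,0,0],1],
    [1,[0.2,0,0],1],
    [1,[0,0,0],0],
  ],
)

```text
t: 21.08
tool_pos: [0.6202, 0.1805, 0.0749]
tool_rot: [-0.001, 0.907, -0.422, -0.001]
wrist_force: [-2.9, 9.9, 1.9]
width: 0.006
grip_force: 5.3
```

step_arm(
  steps=[
    [1,[0.2,0,0],0],
    [1,[0.2,0,0],0],
    [1,[0,0,0],0],
  ],
)

```text
t: 21.45
tool_pos: [0.6203, 0.1804, 0.0749]
tool_rot: [-0.002, 0.907, -0.422, -0.004]
wrist_force: [-9.0, 18.3, 5.7]
width: 0.0
grip_force: 10.2
```

Firmly against the post: 20 N and no further movement. Backing off, rising and checking.

step_arm(
  steps=[
    [1,[-1.0,0,0],0],
    [1,[-1.5,0,0],0],
    [1,[0,0,-5],0],
    [1,[0,0,-6],0],
    [1,[0,0,-6],0],
    [1,[-5,0,0],0],
    [1,[0,0,0],0],
    [1,[0,0,0],0],
  ],
)

```text
t: 22.45
tool_pos: [0.5753, 0.2318, 0.2445]
tool_rot: [0.001, 0.907, -0.422, 0.0]
wrist_force: [-0.6, 0.7, -0.3]
width: 0.003
grip_force: 0.0
```

```bash
python3 - <<'E'
from h import *
s,p=wrist(); print(pose(s)); cv2.imwrite("pics/w6.png",p["image"])
t=viewer.read_camera("scene")
for n,pp,raw in(("w",p,p["_raw"]),("s",t,t)):
  for k,z in(("ridge",.095),("nut_axis",.112),("spanner_end",.112),("stop_post",.115)):
    for d in finder.spot_point(raw,k)[:1]: print(n,k,round(d["conf"],2),d["pixel"],onz(pp,d["pixel"],z).round(4))
E
```

```text
(22.45, array([0.5753, 0.2318, 0.2445]), 'yaw', -49.9, 'F', array([-0.6,  0.7, -0.3]), 'w', 0.0)
w nut_axis 0.65 [362.9, 104.3] [0.5449 0.0998 0.112 ]
w spanner_end 0.92 [228.9, 97.1] [0.6527 0.1815 0.112 ]
w stop_post 0.57 [246.9, 78.6] [0.6498 0.1567 0.115 ]
s ridge 0.6 [248.3, 177.8] [ 0.5595 -0.0412  0.095 ]
s nut_axis 0.73 [278.3, 195.0] [0.5481 0.1018 0.112 ]
s spanner_end 0.77 [268.5, 221.7] [0.6466 0.1703 0.112 ]
s stop_post 0.82 [262.9, 219.8] [0.6565 0.156  0.115 ]
```

View pics/w6.png

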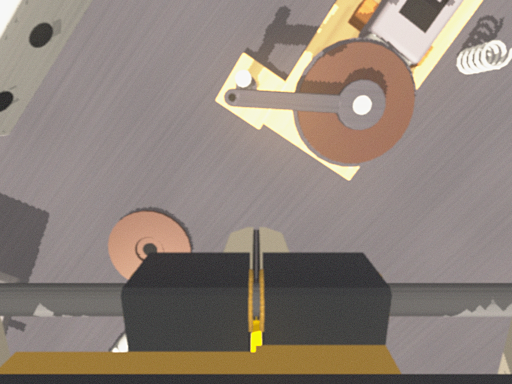

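The arm at (230,97) lies against the post at (243,78), its angle is about 37° in the world frame, and the switch is off. Handing in.

```bash
python3 -c "
from bench import bot; print(bot.sign_off())"
```

```text
the job is handed in; nothing more can be done
None
```

The job is handed in: the slide switch was pushed back 14 mm to off first, then the spanner was swung clockwise until its arm was firmly against the stop post, at about 22 s of the 56 s allowed; the first two tries at the switch passed over the ridge and did nothing.

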